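# Fish the lay stop out of the punch's chip trough

## Robot

A 7-joint arm with a two-finger parallel gripper is mounted at the origin on a cart in front of the work surface, level with it; the furniture and walls round the work are solid. World frame = base frame: x ahead of the robot, y to its left, z up, the work surface at z = 0. Lengths are in m, angles in rad, forces in N, time in s.
With the tool pointing down it reaches from about 0.4 to 0.875 m from the base axis. Payload 19.3 kg.
Tool frame: the origin (TCP) lies on the mounting face of the last link; the fingertips stand 173 mm ahead of it and the grasp point (between the pads) lies 155 mm ahead of it; z points along the fingers, y is the line along which they close (so a half turn about z gives the same grasp; the last joint's range is limited). The gripper opens to 85 mm and grips with 20 to 120 N. Pads are 22 mm wide; open, the fingers measure 114 mm over their backs; the gripper's body (76 mm by 85 mm) begins 54 mm behind the grasp point. The pads swing forward as they close: fully open they stand 13 mm farther back than shut.
Start: joints at [-1.398, 0.521, -0.036, 1.599, 0.021, 1.021, -0.113], TCP at [0.15, 0.607, 0.405] pointing down, gripper open.
Joint ranges: [-2.91, 2.91], [-0.3, 2.13], [-1.5, 1.42], [0.17, 2.43], [-1.26, 4.41], [0.16, 1.93], [-2.52, 2.52]. Speed limits (rad/s): [1.89, 1.89, 2.39, 2.39, 3.01, 3.01, 3.01].

## Interface

Orientations are given as a unit quaternion [x, y, z, w].
In Python, from rig import env gives the robot as it stands.
- The arm moves only by the shell command python3 -m crank 'ROWS' [FORCE]. ROWS is JSON, a list of rows, each a list of 3 entries, a list of its own where there are three numbers: the turn, a rotation vector about the tool's x, y, z in units of 8 degrees (1.0 is 8 degrees), then the shift along the tool's x, y, z in units of 60 mm (1.0 is 60 mm), then the finger opening in mm, from 0 to 85.4. In form: [[[rx, ry, rz], [dx, dy, dz], grip], ...]. A call has 1 to 8 rows; each row shifts and turns the commanded pose from where the row before left it, along the tool's axes as they then stand; what a row does not reach is not made up. A row lasts 1/8 s, in which the tool goes at most 62.5 mm and 10.7 degrees, less where a joint would pass 70% of its speed; a pose out of reach is approached as far as the arm can. A call is refused whole if a number of a shift passes 1 or a number of a turn 1, either way. A call with a gripper value outside its range is refused whole. The fingers move at their own pace and stop on an object; FORCE is the grip in N (left out, the last holds). Time passes only in rows, so rows that do not move let the fingers close. It gives the time, the measured TCP pose, the force, the opening and the grip force at its end, in the units of the state.
- env.get_obs(): the state, without advancing time (a new reading comes with each control period).
- env.get_image(name): name is "scene" or "top" or "wrist"; returns a dict with "image" (420x560x3 uint8, red, green, blue), "depth" (420x560 float32, m along the optical axis (not along the pixel's ray), 0 where there is no reading), "K" (3x3 intrinsics, pixels), "cam_to_world" (4x4, takes a point from camera to world coordinates). Camera axes: x right, y down, z forward; pixel columns grow to the right and rows downward; lengths in m; the calibration is good to about 2 mm. A picture is of the moment at which its call begins.
- env.hand_in(): hands the job in; it is judged then, once.
The state is a dict: "time": time; "joints": joint angles; "qd": joint speeds; "effort": joint torques, N m; "position": TCP position; "tool_rot": TCP orientation; "wrist_force": force on the tool from outside, world axes, zero at the start; "ft_torque": the same for the moment, N m; "grip_width": opening from 0.0 (shut) to 1.0 (fully open); "grasp_force": force on a finger pad.
Only numpy, scipy, OpenCV 4.12 (cv2) and the standard library are available. Lean on these libraries where they do the work, as an engineer would, in place of code of your own. Each camera call takes 0.05 s, during which the arm holds its last target. There are 200 camera calls.

## Task

The small steel stop with the wire bow has dropped through the slot along the front of the hand punch into the chip trough, just under the edge of the bed, where fingers do not fit. Take the telescopic hook from its stand, catch the stop by its bow and fish it out gently, feeling your way with light force and without jamming it, then, still with the hook alone, stand it upright in the low-rimmed tray on the punch's bed. Hang the hook back in its stand, and leave the other things on the table alone.

Things in the scene. Friction and masses are not known exactly. Their poses are not given: they have to be found in the camera images.
- punch: Fixed grey hand punch, 220 x 260 mm (x by y). Origin: centre of its underside on the table; x from its front (robot side) to its back, y to its left, z up. Bed plate: top z = 58, underside z = 48 mm, front edge at x = -62 mm. The punch head with its lever stands on the bed's right rear (x > 0, y -115 to -35, up to z = 165 mm). Its yaw is within 0.15 rad.
- slot (a point): Middle of the chip slot, on the trough floor (punch x = -80, y = 0, z = 8 mm), axes as the punch. The slot is open on top, 36 mm wide in x, from the front rail (inner face 18 mm before this point, top z = 46) to the bed's front edge (18 mm behind it); end walls at y = +-118 mm. The rubber-lined floor runs on 52 mm under the bed, with 40 mm between floor and bed.
- tray (a point): Centre of the floor of the low-rimmed tray on the bed's top (punch x = -12, y = +55, z = 58 mm), axes as the punch. Inside 60 mm in x by 56 mm in y, rim 4 mm high and 4 mm thick.
- lay_stop: The dropped stop: dark steel block 26 x 22 x 14 mm (x, y, z) with a wire bow on top, 55 to 115 g. Origin: centre of its underside. It stands upright on the trough floor, x axis along the punch's x within 0.12 rad, at any y from -70 to +70 mm of the punch; the bow, at its middle, is 2 to 8 mm behind the bed's front edge, so partly under the bed.
- bow (a point): Centre of the bow's opening, 21.5 mm above the stop's origin; axes as the stop. The bow is an inverted U of 4 mm wire in the stop's y-z plane, so a hook passes through it along x. Opening 14 mm wide in y, rounded on top (radius 7), from the block's top (z = 14) to z = 29; the bow's top is at z = 33 mm.
- hook: Telescopic hook, 130 g, hanging upright in its stand. Origin: centre of the underside of its round steel collar (30 mm diameter, 6 mm high); z up, x the way the toe points. Above the collar a black grip with flats, 20 mm in x by 26 mm in y, z = 6 to 68 mm (grip is its middle). Below: tube of 8 mm diameter to z = -45, then a 4.8 mm rod ending in the bent toe.
- grip (a point): Middle of the hook's grip, 37 mm above its origin, axes as the hook. The toe at the foot of the rod: 4.4 mm wire bent to the hook's +x, 18 mm from rod axis to tip axis, the tip turned up so that its end is 10.4 mm above the toe's underside. The rod is clamped stiffly (60 N) at an unmeasured length: the toe's underside is 90 to 130 mm below the hook's origin; find it by touch.
- hook_stand: Fixed stand for the hook: foot 100 x 80 x 10 mm, post at its back (x = 29 to 43 mm), at the top a two-pronged fork, open to the front (-x), top z = 145 mm, slot 14 mm wide. Origin: centre of the foot's underside. The hook's x points to the post, +-0.1 rad. Lips 3 mm high before and behind the collar (2 mm play): lift the hook over 3 mm, then draw it out along -x; hang it back likewise.
- fork (a point): Where the hook's origin rests on the fork (145 mm above the stand's origin), axes as the stand.
- jar_black: Bystander: black ink jar, 64 mm diameter, 72 mm high, origin under its centre.
- jar_yellow: Bystander: ink jar with yellow lid, 62 mm diameter, 70 mm high, origin under its centre.
- jar_white: Bystander: white ink jar, 58 mm diameter, 62 mm high, origin under its centre.
- squeegee: Bystander: wooden squeegee, 73 x 190 x 24 mm, lying on the table, origin under its centre.
- sheet_bundle: Bystander: bundle of clear plastic sheets on edge, 132 x 65 x 148 mm, left of the punch, origin under its centre.
- pin_case: Bystander: small flat case, 82 x 110 x 29 mm, origin under its centre.

How it is judged:
By the outcome, as a careful person would: the job done as asked, in the order asked, and still so for the second after the job is handed in, with the robot touching nothing.
It also fails if it takes over 69 s, if anything falls off the work surface, if the arm or the gripper's body presses on something with over 40 N, if the wrist force passes 120 N, or if a joint passes its speed limit or range.

## Working session

There is one attempt and no reset: what is moved stays moved. The work goes in short steps, Python scripts to look and compute and a shell command to move; the robot and the scene stay as the last step left them, time stands still between calls to the robot, and variables do not carry over. Pictures are saved under pics/ and viewed, at most 10 in all, crops included, and the job is handed in when it is done.

```bash
ls; mkdir -p pics; cat > h.py <<'E'
import numpy as np,cv2
from rig import env
from scipy.spatial.transform import Rotation as R
def shot(n,f=None):
    d=env.get_image(n)
    if f: cv2.imwrite('pics/'+f,cv2.cvtColor(d['image'],cv2.COLOR_RGB2BGR))
    np.savez('%s.npz'%n,**{k:d[k] for k in('image','depth','K','cam_to_world')})
    return d
def pts(d):
    K=d['K'];z=d['depth'];v,u=np.indices(z.shape)
    p=np.stack([(u-K[0,2])/K[0,0]*z,(v-K[1,2])/K[1,1]*z,z],-1)
    T=d['cam_to_world'];return p@T[:3,:3].T+T[:3,3]
def ray(d,u,v,h):
    K=d['K'];T=d['cam_to_world'];r=T[:3,:3]@np.array([(u-K[0,2])/K[0,0],(v-K[1,2])/K[1,1],1]);o=T[:3,3]
    return o+r*(h-o[2])/r[2]
E
python3 - <<'E'
from h import *
o=env.get_obs();print({k:np.round(o[k],3) for k in o})
a=shot('scene','s0.png');b=shot('top','t0.png')
print(a['cam_to_world'].round(3),b['cam_to_world'].round(3),a['K'],b['K'])
E
```

```text
pics
{'time': np.float64(0.0), 'joints': array([-1.398,  0.522, -0.036,  1.6  ,  0.021,  1.021, -0.113]), 'qd': array([-0.   , -0.001,  0.001,  0.002, -0.   ,  0.001, -0.   ]), 'effort': array([ 0.0000e+00, -9.2713e+01,  1.9800e+00, -3.6993e+01,  1.8000e-02,
        8.0000e-03, -0.0000e+00]), 'position': array([0.15 , 0.607, 0.404]), 'tool_rot': array([ 0.121,  0.993, -0.001, -0.   ]), 'wrist_force': array([-0.041, -0.341, -0.957]), 'ft_torque': array([-0.001, -0.021, -0.012]), 'grasp_force': np.float64(0.0), 'grip_width': np.float64(0.998)}
[[ 0.715 -0.288  0.636 -0.293]
 [-0.699 -0.303  0.648 -0.76 ]
 [ 0.006 -0.909 -0.418  0.715]
 [ 0.     0.     0.     1.   ]] [[ 0.01  -0.988  0.157  0.354]
 [-1.    -0.008  0.011  0.166]
 [-0.01  -0.157 -0.988  1.551]
 [ 0.     0.     0.     1.   ]] [[544.3795075    0.         288.20803814]
 [  0.         544.3795075  212.06372307]
 [  0.           0.           1.        ]] [[515.76344418   0.         280.62002251]
 [  0.         515.76344418 214.6619107 ]
 [  0.           0.           1.        ]]
```

View pics/s0.png

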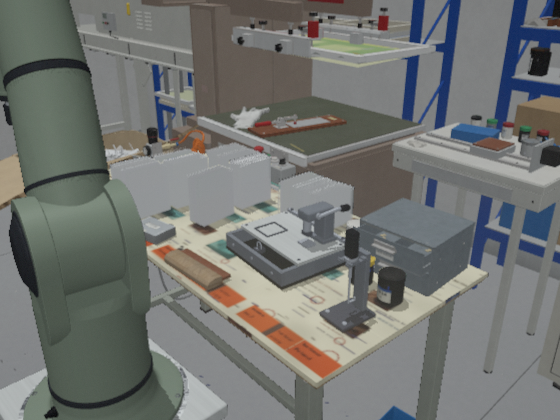

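View pics/t0.png

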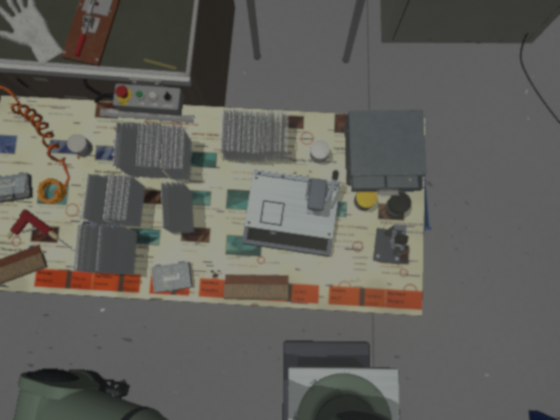

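The scene shows the punch in the middle (~290,240), the hook in its stand (~350,270) and the black jar behind it. In the top view the punch is at (293,210), its slot is the dark band at (287,240), the tray is at (272,213) and the stand is at (391,243).

```bash
python3 - <<'E'
from h import *
b=np.load('top.npz');P=pts(b);s=np.load('scene.npz');Q=pts(s)
# punch bed from top
def reg(P,x0,x1,y0,y1,z0,z1):
    m=(P[...,0]>x0)&(P[...,0]<x1)&(P[...,1]>y0)&(P[...,1]<y1)&(P[...,2]>z0)&(P[...,2]<z1);return P[m],m
for u,v in [(293,210),(272,213),(287,240),(391,243),(398,235),(250,180),(320,225)]: print((u,v),P[v,u].round(3))
p,m=reg(P,.3,.95,-.1,.4,.05,.066)
k=cv2.connectedComponentsWithStats(m.astype(np.uint8))
for st,c in zip(k[2],k[3]):
    if st[4]>200: print(st,c)
i=1+np.argmax(k[2][1:,4]);q=P[k[1]==i]
r=cv2.minAreaRect((q[:,:2]*1000).astype(np.float32));print('bed',r,np.median(q[:,2]),cv2.boxPoints(r))
for n,A in(('top',P),('scene',Q)):
  for z0,z1 in((.005,.016),(.08,.13),(.13,.142),(.143,.156),(.16,.2),(.2,.22)):
    q,_=reg(A,.4,.75,-.3,-.02,z0,z1)
    if len(q)>3:
      r=cv2.minAreaRect((q[:,:2]*1000).astype(np.float32)); print(n,z0,len(q),q.min(0).round(3),q.max(0).round(3),np.median(q,0).round(3),np.round(r[0]+r[1]+(r[2],),1))
img=cv2.cvtColor(b['image'],cv2.COLOR_RGB2BGR)[160:270,230:420]
cv2.imwrite('pics/t1.png',cv2.resize(img,None,fx=4.2,fy=4.2,interpolation=cv2.INTER_CUBIC))
E
```

```text
(293, 210) [0.605 0.146 0.057]
(272, 213) [0.595 0.208 0.06 ]
(287, 240) [0.521 0.163 0.009]
(391, 243) [ 0.5   -0.12   0.147]
(398, 235) [ 0.515 -0.126  0.209]
(250, 180) [ 0.707  0.279 -0.001]
(320, 225) [0.56  0.068 0.06 ]
[     0      0    560    420 230611] [279.2928091  209.63744574]
[310 140  19  20 221] [319.09954751 149.47963801]
[ 244  169   96   80 3989] [287.95663073 207.18751567]
bed ((611.0315551757812, 151.3837890625), (261.2716064453125, 200.12017822265625), 81.54153442382812) 0.060127577270438826 [[492.84427    36.887024 ]
 [690.7878      7.4508667]
 [729.2189    265.88055  ]
 [531.2753    295.3167   ]]
top 0.005 1524 [ 0.4   -0.251  0.005] [ 0.719 -0.02   0.016] [ 0.506 -0.126  0.008] [ 560.1 -135.2  230.1  318.9   89.6]
top 0.08 579 [ 0.534 -0.221  0.08 ] [ 0.743 -0.02   0.13 ] [ 0.659 -0.126  0.111] [ 635.8 -113.3  206.9  192.4   83.3]
top 0.13 1319 [ 0.487 -0.225  0.13 ] [ 0.75  -0.02   0.142] [ 0.719 -0.119  0.138] [ 618.7 -122.4  204.5  262.6   90. ]
top 0.143 272 [ 0.484 -0.221  0.143] [ 0.749 -0.022  0.156] [ 0.541 -0.134  0.146] [ 636.3 -100.4  180.7  278.6 
[... 269 characters left out ...]
0.224  0.005] [ 0.75  -0.056  0.016] [ 0.511 -0.15   0.009] [ 610.6 -128.4  151.7  310.9   77.7]
scene 0.08 2163 [ 0.499 -0.225  0.08 ] [ 0.75 -0.02  0.13] [ 0.658 -0.148  0.107] [ 624.5 -122.3  250.8  204.5    0. ]
scene 0.13 1193 [ 0.481 -0.225  0.13 ] [ 0.75  -0.02   0.142] [ 0.714 -0.132  0.135] [ 615.7 -122.2  204.4  268.4   89.9]
scene 0.143 253 [ 0.479 -0.16   0.143] [ 0.548 -0.115  0.156] [ 0.507 -0.147  0.149] [ 514.  -138.4   39.6   67.9   83.2]
scene 0.16 245 [ 0.491 -0.152  0.16 ] [ 0.514 -0.122  0.2  ] [ 0.497 -0.146  0.18 ] [ 497.7 -140.4   20.2   31.9   28.4]
scene 0.2 116 [ 0.491 -0.153  0.2  ] [ 0.515 -0.122  0.216] [ 0.499 -0.142  0.209] [ 504.8 -138.1   27.7   21.8   73.4]
```

View pics/t1.png

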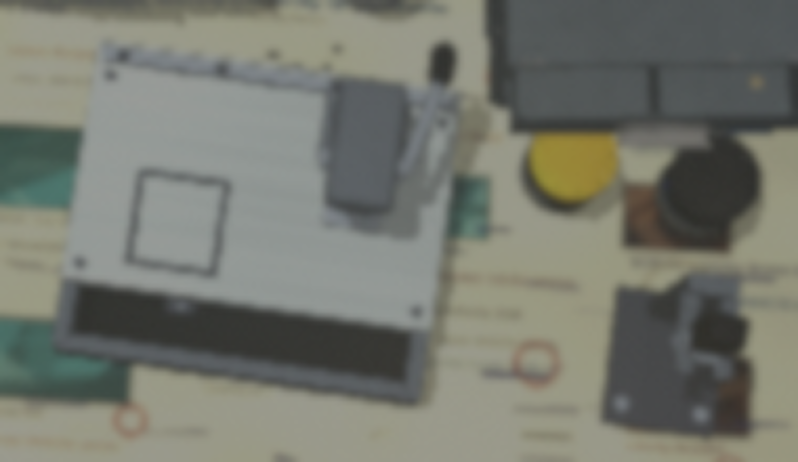

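The crop shows the bow as a bright spot at (180,307), which is full-frame (273,233). The tray square is at (180,222) and the hook's black grip at (718,330). The punch and stand are both yawed about -0.147 rad. I'll turn the tool to match and stop over the slot for a closer look.

```bash
cat >> h.py <<'E'
def go(p,yaw=None):
    o=env.get_obs();T=R.from_quat(o['tool_rot']);d=T.inv().apply(np.array(p)-o['position'])/.06
    y=T.as_matrix()[:,1];a=np.arctan2(-y[0],y[1])
    print('units',d.round(2),'yaw',a.round(4),'rz',0 if yaw is None else np.round(-np.degrees(yaw-a)/8,2),'tilt',T.as_matrix()[:,2].round(4),'t',o['time'].round(2))
E
python3 -m crank '[[[0,0,-0.69],[0,0,-0.5],85],[[0,0,0],[0,0,0],85]]' 60
python3 - <<'E'
from h import *
go((.45,.35,.45),-.147);b=np.load('top.npz');print(ray(b,272.9,233.1,.041),env.get_obs()['joints'].round(2))
E
```

```text
time: 0.35
position: [0.1504, 0.6069, 0.4363]
tool_rot: [0.073, 0.997, 0.001, 0.0]
wrist_force: [0.9, 0.1, -0.0]
grip_width: 0.996
grasp_force: 0.0Traceback (most recent call last):
  File "<stdin>", line 2, in <module>
  File "h.py", line 19, in go
    print('units',d.round(2),'yaw',a.round(4),'rz',0 if yaw is None else np.round(-np.degrees(yaw-a)/8,2),'tilt',T.as_matrix()[:,2].round(4),'t',o['time'].round(2))
                                                                                                                                                 ^^^^^^^^^^^^^^^
AttributeError: 'float' object has no attribute 'round'
```

```bash
sed -i "s/o\['time'\].round(2)/round(float(o['time']),2)/" h.py
python3 - <<'E'
from h import *
go((.43,.22,.45),-.147);b=np.load('top.npz');print(ray(b,272.9,233.1,.041),env.get_obs()['joints'].round(2))
E
```

```text
units [-5.55 -5.7  -0.24] yaw -0.1455 rz 0.01 tilt [ 4.0e-04  2.5e-03 -1.0e+00] t 0.35
[0.53784358 0.20503656 0.041     ] [-1.38  0.49 -0.06  1.56  0.03  1.09 -0.02]
```

```bash
python3 -m crank '[[[0,0,0],[-0.6,-0.7,0],85],[[0,0,0],[-0.7,-0.7,0],85],[[0,0,0],[-0.7,-0.7,0],85],[[0,0,0],[-0.7,-0.7,0],85],[[0,0,0],[-0.7,-0.7,0],85],[[0,0,0],[-0.7,-0.7,0],85],[[0,0,0],[-0.7,-0.7,0],85],[[0,0,0],[-0.7,-0.7,0],85]]' 60
python3 -m crank '[[[0,0,0],[0,0,0],85],[[0,0,0],[0,0,0],85]]' 60
python3 - <<'E'
from h import *
go((.43,.22,.45),-.147);print(env.get_obs()['joints'].round(2))
d=shot('wrist','w0.png');print(d['cam_to_world'].round(3),d['K'])
E
```

```text
time: 1.35
position: [0.4284, 0.2243, 0.4344]
tool_rot: [0.074, 0.997, -0.0, -0.0]
wrist_force: [0.7, 1.5, -0.1]
grip_width: 0.996
grasp_force: 0.0
time: 1.6
position: [0.4274, 0.2263, 0.4343]
tool_rot: [0.074, 0.997, -0.0, -0.0]
wrist_force: [-0.5, 0.5, -0.2]
grip_width: 0.994
grasp_force: 0.0
units [-0.06 -0.1  -0.26] yaw -0.1471 rz -0.0 tilt [-8.e-04 -2.e-04 -1.e+00] t 1.6
[-0.7   0.26  0.11  1.93 -0.03  0.95  0.85]
[[ 0.147  0.952  0.269  0.359]
 [ 0.989 -0.141 -0.04   0.238]
 [-0.     0.272 -0.962  0.404]
 [ 0.     0.     0.     1.   ]] [[346.13105158   0.         279.5807105 ]
 [  0.         346.13105158 199.43561534]
 [  0.           0.           1.        ]]
```

View pics/w0.png

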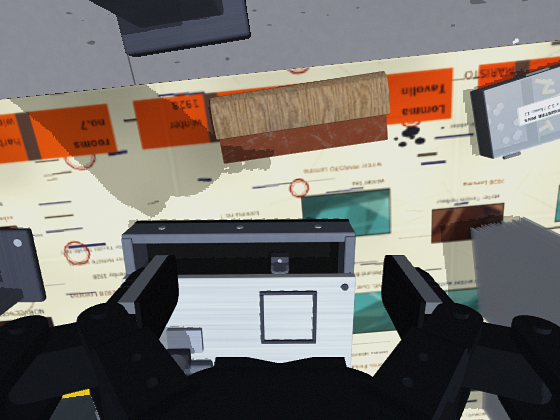

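The wrist view shows the trough at (240,250), the block with its bow at (280,262) against the bed edge at v≈275, and the tray outline from (262,292) to (315,342).

```bash
python3 - <<'E'
from h import *
d=np.load('wrist.npz');P=pts(d);g=cv2.cvtColor(d['image'],cv2.COLOR_RGB2GRAY)
# bed: front edge points
E=[]
for u in range(170,350,6):
    c=[v for v in range(250,300) if abs(P[v,u,2]-.058)<.006]
    if c: E.append(ray(d,u,min(c)-.5,.058)[:2])
E=np.array(E);f=np.polyfit(E[:,1],E[:,0],1);r=E[:,0]-np.polyval(f,E[:,1]);k=abs(r)<.003;f=np.polyfit(E[k,1],E[k,0],1);print('front edge x=%.4f*y+%.4f'%tuple(f),'yaw',-np.arctan(f[0]),r.std())
# tray rim
m=((g<110)&(abs(P[...,2]-.06)<.007)).astype(np.uint8);m[:283]=0;m[350:]=0;m[:,:250]=0;m[:,325:]=0
pp=np.argwhere(m)[:,::-1];w=np.array([ray(d,u,v,.062)[:2] for u,v in pp])*1000
r=cv2.minAreaRect(w.astype(np.float32));print('tray',len(w),r)
# end walls inside (dark floor extents) at v 255
for v in (245,252,258):
    print(v,[(u,P[v,u,2].round(3)) for u in list(range(128,142,3))+list(range(338,352,3))])
print(g[225:290:2,240].tolist(),P[225:290:4,240,2].round(3).tolist())
img=cv2.cvtColor(d['image'],cv2.COLOR_RGB2BGR)[215:355,230:370]
cv2.imwrite('pics/w1.png',cv2.resize(img[30:65,20:80],None,fx=10,fy=10,interpolation=cv2.INTER_CUBIC))
print(P[250:278:2,272:290:3,2].round(3))
E
```

```text
front edge x=0.1392*y+0.5118 yaw -0.13832870850334522 0.0005908032627665906
tray 768 ((594.0401000976562, 212.16189575195312), (63.66939926147461, 67.9205093383789), 81.56185913085938)
245 [(128, np.float64(0.047)), (131, np.float64(0.049)), (134, np.float64(0.042)), (137, np.float64(0.035)), (140, np.float64(0.028)), (338, np.float64(0.009)), (341, np.float64(0.029)), (344, np.float64(0.047)), (347, np.float64(0.047)), (350, np.float64(0.048))]
252 [(128, np.float64(0.047)), (131, np.float64(0.048)), (134, np.float64(0.046)), (137, np.float64(0.037)), (140, np.float64(0.029)), (338, np.float64(0.011)), (341, np.float64(0.031)), (344, np.float64(0.047)), (347, np.float64(0.048)), (350, np.float64(0.048))]
258 [(128, np.float64(0.051)), (131, np.float64(0.048)), (134, np.float64(0.047)), (137, np.float64(0.038)), (140, np.float64(0.031)), (338, np.float64(0.012)), (341, np.float64(0.033)), (344, np.float64(0.048)), (347, np.float64(0.048)), (350, np.float64(0.047))]
[58, 104, 37, 46, 86, 125, 121, 121, 122, 19, 26, 24, 21, 23, 24, 23, 21, 16, 19, 16, 19, 16, 15, 16, 16, 87, 108, 222, 221, 217, 220, 212, 218] [0.021, 0.033, 0.046, 0.046, 0.046, 0.007, 0.009, 0.009, 0.01, 0.008, 0.009, 0.007, 0.009, 0.058, 0.058, 0.059, 0.058]
[[0.008 0.007 0.008 0.007 0.008 0.01 ]
 [0.007 0.007 0.008 0.009 0.009 0.009]
 [0.014 0.015 0.014 0.015 0.015 0.016]
 [0.02  0.022 0.021 0.022 0.02  0.021]
 [0.023 0.023 0.024 0.023 0.024 0.023]
 [0.023 0.023 0.023 0.023 0.023 0.022]
 [0.023 0.021 0.024 0.022 0.021 0.025]
 [0.022 0.022 0.024 0.022 0.022 0.023]
 [0.025 0.404 0.022 0.022 0.023 0.026]
 [0.03  0.023 0.021 0.022 0.023 0.03 ]
 [0.036 0.02  0.023 0.022 0.023 0.035]
 [0.037 0.04  0.041 0.04  0.039 0.035]
 [0.052 0.051 0.052 0.051 0.051 0.051]
 [0.055 0.056 0.054 0.055 0.056 0.055]]
```

View pics/w1.png

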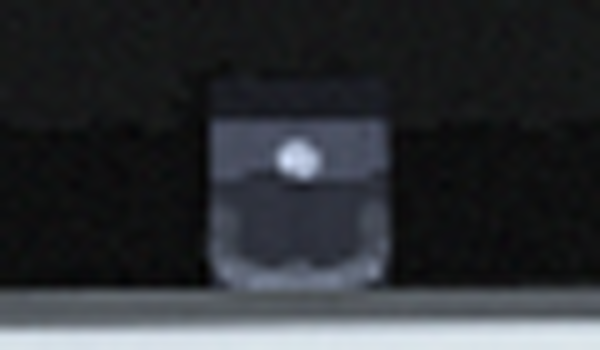

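The crop shows the block's front at (300,118), the bow as an inverted U from x≈210 to 390, and its top at v≈285, just at the bed edge.

```bash
python3 - <<'E'
from h import *
d=np.load('wrist.npz')
yaw=-.145;c=np.array([.5972,.156]);M=np.array([[np.cos(yaw),-np.sin(yaw)],[np.sin(yaw),np.cos(yaw)]])
f=lambda u,v,z:(ray(d,u,v,z)[:2].round(4),((ray(d,u,v,z)[:2]-c)@M*1000).round(1))
print('bow top',f(280,273.4,.040));print('blk front',f(271,256.8,.022),f(289,256.8,.022),'bottom',f(280,253,.008))
print('blk/bow foot',f(280,263.2,.022))
for n,u,v,z in(('edge',280,275.5,.058),('rail',240,234,.046),('L',342,252,.046),('Rr',132,252,.046)):print(n,f(u,v,z))
go((.507-.03,-.138,.43))
E
```

```text
bow top (array([0.5493, 0.2098]), array([-55.2,  46.3]))
blk front (array([0.5352, 0.201 ]), array([-67.8,  35.5])) (array([0.5384, 0.2224]), array([-67.8,  57.2])) bottom (array([0.5383, 0.2115]), array([-66.3,  46.4]))
blk/bow foot (array([0.5452, 0.2104]), array([-59.3,  46.4]))
edge (array([0.5424, 0.2108]), array([-62.1,  46.3]))
rail (array([0.492 , 0.1736]), array([-106.7,    2.2]))
L (array([0.5301, 0.283 ]), array([-84.8, 116. ]))
Rr (array([0.4955, 0.0498]), array([ -85.3, -119.8]))
units [-1.71 -5.89  0.07] yaw -0.1458 rz 0 tilt [-7.e-04 -1.e-04 -1.e+00] t 1.65
```

```bash
python3 -m crank '[[[0,0,0],[-0.1,-0.9,0],85],[[0,0,0],[-0.1,-0.9,0],85],[[0,0,0],[-0.2,-0.9,0],85],[[0,0,0],[-0.2,-0.9,0],85],[[0,0,0],[-0.3,-0.9,0],85],[[0,0,0],[-0.3,-0.9,0],85],[[0,0,0],[-0.3,-0.5,0],85],[[0,0,0],[0,0,0],85]]' 60 | head -2
python3 - <<'E'
from h import *
d=shot('wrist','w2.png');P=pts(d)
def rc(z0,z1,t):
    m=(P[...,2]>z0)&(P[...,2]<z1)&(P[...,0]>.42)&(P[...,0]<.56)&(P[...,1]>-.2)&(P[...,1]<-.08)&(d['depth']>.1)
    q=P[m]
    if len(q)>5: r=cv2.minAreaRect((q[:,:2]*1000).astype(np.float32));print(t,len(q),np.round(r[0]+r[1]+(r[2],),1))
rc(.205,.222,'griptop');rc(.146,.155,'collar');rc(.14,.149,'fork');rc(.005,.014,'foot')
go((.506,-.138,.337),-.147);print(env.get_obs()['joints'].round(2))
E
```

```text
time: 2.65
position: [0.4656, -0.1381, 0.4344]
griptop 1296 [ 505.5 -134.8   26.4   19.8   78. ]
collar 649 [ 515.4 -136.1   37.7   65.1   82.1]
fork 926 [ 509.1 -135.3   38.1   52.6   82.3]
foot 4376 [ 505.7 -134.9   80.2   99.4   82.3]
units [-0.67  0.08  1.62] yaw -0.1465 rz 0.0 tilt [-7.e-04  0.e+00 -1.e+00] t 2.7
[-0.11  0.27  0.34  1.94 -0.11  0.95  1.71]
```

View pics/w2.png

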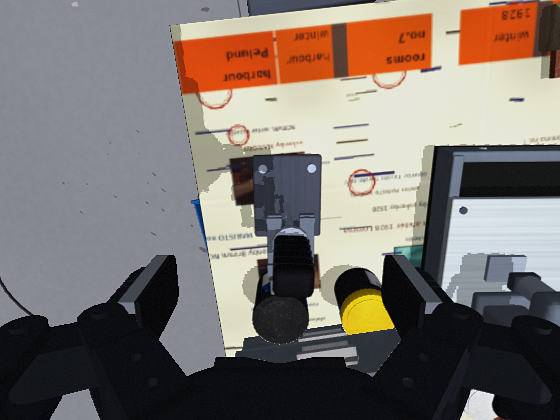

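The wrist view shows the grip at (292,262), between the open fingers, with its fork behind it and the jars at (280,315) and (365,310). The measured grip is 26.4 x 19.8 mm, as given. I'll go over it and down.

```bash
python3 -m crank '[[[0,0,0],[-0.65,0.15,0],85],[[0,0,0.45],[0,0,0],85],[[0,0,0],[0,0,0.5],85],[[0,0,0],[0,0,0.5],85],[[0,0,0],[0,0,0.4],85],[[0,0,0],[0,0,0.2],85],[[0,0,0],[0,0,0],85],[[0,0,0],[0,0,0],85]]' 60
python3 - <<'E'
from h import *
go((.5055,-.1348,.337),-.209)
E
```

```text
time: 3.7
position: [0.5052, -0.1338, 0.3395]
tool_rot: [0.104, 0.995, 0.0, 0.001]
wrist_force: [-0.8, -0.3, 0.1]
grip_width: 0.993
grasp_force: 0.0
units [-0.01 -0.02  0.04] yaw -0.2089 rz 0.0 tilt [ 0.001 -0.    -1.   ] t 3.7
```

```bash
python3 -m crank '[[[0,0,0],[0,-0.02,0.04],60],[[0,0,0],[0,0,0],40],[[0,0,0],[0,0,0],30],[[0,0,0],[0,0,0],20],[[0,0,0],[0,0,0],15],[[0,0,0],[0,0,0],15],[[0,0,0],[0,0,0],15],[[0,0,0],[0,0,0],15]]' 80
python3 - <<'E'
from h import *
go((.5055,-.1348,.337),-.209);print(env.get_obs()['ft_torque'])
E
```

```text
time: 4.7
position: [0.5047, -0.1353, 0.3366]
tool_rot: [0.105, 0.995, 0.0, 0.0]
wrist_force: [-1.5, 1.0, 4.9]
grip_width: 0.295
grasp_force: 78.0
units [-0.01  0.01 -0.01] yaw -0.2094 rz -0.0 tilt [ 3.e-04  0.e+00 -1.e+00] t 4.7
[0.12821605 0.28821261 0.02020582]
```

```bash
python3 -m crank '[[[0,0,0],[0,0,-0.05],15],[[0,0,0],[0,0,-0.08],15],[[0,0,0],[0,0,0],15],[[0,0,0],[0.3,-0.02,0],15],[[0,0,0],[0.5,-0.04,0],15],[[0,0,0],[0.5,-0.04,0],15],[[0,0,0],[0.2,-0.01,0],15],[[0,0,0],[0,0,0],15]]' 80
python3 -m crank '[[[0,0,0],[0,0,-0.5],15],[[0,0,0],[0,0,-0.5],15],[[0,0,-0.45],[0,0.3,-0.3],15],[[0,0,0],[0,0,0],15],[[0,0,0],[0,0,0],15]]'
python3 - <<'E'
from h import *
d=shot('scene','s1.png')
# target: rod 50mm before bow, TCP high
go((.46,.2,.42),-.145);print(env.get_obs()['joints'].round(2))
E
```

```text
time: 5.7
position: [0.4154, -0.1229, 0.3443]
tool_rot: [0.104, 0.995, 0.0, 0.0]
wrist_force: [-0.4, -0.5, -0.2]
grip_width: 0.293
grasp_force: 78.3
time: 6.32
position: [0.4193, -0.1057, 0.4215]
tool_rot: [0.074, 0.997, -0.0, -0.0]
wrist_force: [-1.2, 0.1, -1.2]
grip_width: 0.294
grasp_force: 78.5
units [0.08 5.14 0.02] yaw -0.1478 rz -0.02 tilt [-1.e-03 -3.e-04 -1.e+00] t 6.38
[-0.18  0.2   0.34  2.07 -0.08  0.89  1.63]
```

View pics/s1.png

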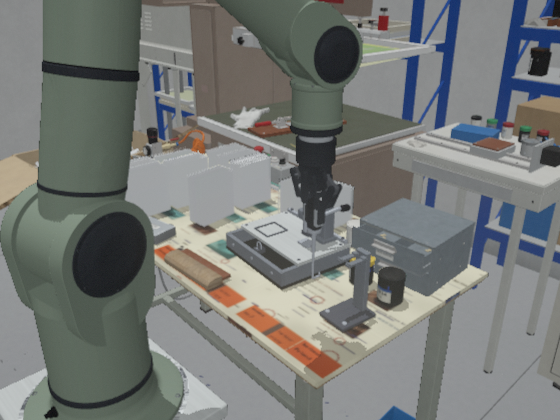

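The scene view shows the hook held upright, its rod's foot at about (313,277).

```bash
python3 - <<'E'
from h import *
d=np.load('scene.npz')
o=env.get_obs();p=o['position'];print(p)
img=d['image'];g=cv2.cvtColor(img,cv2.COLOR_RGB2GRAY)
# project the vertical through TCP xy (rod axis), print image samples along it
T=np.linalg.inv(d['cam_to_world'])
for z in np.arange(.25,.07,-.006):
    q=T[:3,:3]@np.array([p[0]+.0007,p[1]-.0001,z])+T[:3,3];uv=d['K']@q/q[2];u,v=uv[:2]
    iu,iv=int(round(u)),int(round(v));print(round(z,3),(round(u,1),round(v,1)),g[iv,iu-4:iu+5],(d['depth'][iv,iu-3:iu+4]-q[2]).round(2))
go((.5124,.1845,.4215),-.145)
E
```

```text
[ 0.4191255  -0.10576979  0.42141294]
0.25 (np.float64(313.7), np.float64(221.7)) [ 52  52  54  79 117 120 112  66  56] [-0.01 -0.01 -0.01 -0.02 -0.02 -0.03 -0.02]
0.244 (np.float64(313.6), np.float64(224.5)) [ 56  52  53  80 119 121 120  90  67] [-0.01 -0.01 -0.02 -0.02 -0.03 -0.02 -0.03]
0.238 (np.float64(313.5), np.float64(227.2)) [53 50 55 56 55 71 87 83 68] [-0.01 -1.08 -0.01 -0.02 -0.02 -0.02 -0.02]
0.232 (np.float64(313.4), np.float64(229.9)) [126 128 122 103  95  83  88 100 107] [-0.01 -0.01 -0.01 -0.02 -0.01 -0.02 -0.01]
0.226 (np.float64(313.4), np.float64(232.6)) [101 113 120 130 130 132 128 123 118] [-0.01 -0.01 -0.01 -0.02 -0.02 -0.02 -0.01]
0.22 (np.float64(313.3), np.float64(235.3)) [ 80  81  93 121 130 130 122 109  98] [ 0.29  0.29 -0.   -0.   -0.01 -0.    0.32]
0.214 (np.float64(313.2), np.float64(238.0)) [190 186 157 126 131 131 118  97 101] [ 0.34  0.34 -0.01 -0.01 -0.01 -0.01  0.31]
0.208 (np.float64(313.1), np.float64(240.6)) [130 129 127 126 133 131 130 133 119] [ 0.31  0.31 -0.   -0.01 -0.   -1.09  0.32]
0.202 (np.float64(313.1), np.float64(243.3)) [130 131 127
[... 2067 characters left out ...]
2 0.2 0.2]
0.1 (np.float64(311.9), np.float64(286.6)) [206 205 205 204 202 196 186 181 186] [0.18 0.18 0.18 0.18 0.19 0.19 0.18]
0.094 (np.float64(311.8), np.float64(289.0)) [198 198 201 205 204 204 204 200 197] [0.17 0.17 0.17 0.18 0.17 0.18 0.18]
0.088 (np.float64(311.7), np.float64(291.5)) [200 192 190 191 194 200 204 204 204] [0.16 0.16 0.16 0.16 0.16 0.17 0.16]
0.082 (np.float64(311.7), np.float64(293.9)) [199 205 208 208 205 200 194 187 191] [0.16 0.15 0.15 0.15 0.15 0.15 0.15]
0.076 (np.float64(311.6), np.float64(296.3)) [178 191 196 195 192 186 180 181 178] [ 0.13  0.14  0.14 -1.14  0.14  0.14  0.14]
units [-0.83  5.01 -0.  ] yaw -0.1478 rz -0.02 tilt [-1.e-03 -3.e-04 -1.e+00] t 6.38
```

```bash
cat > chk.py <<'E'
import sys
from rig import env
o=env.get_obs();f=o['wrist_force'];print(o['position'].round(4),f.round(1))
sys.exit(abs(f[2]+1.2)>float(sys.argv[1]))
E
python3 -m crank '[[[0,0,0],[-0.13,0.7,0],15],[[0,0,0],[-0.14,0.7,0],15],[[0,0,0],[-0.14,0.8,0],15],[[0,0,0],[-0.14,0.8,0],15],[[0,0,0],[-0.14,0.8,0],15],[[0,0,0],[-0.14,0.8,0],15],[[0,0,0],[0,0.4,0],15],[[0,0,0],[0,0,0],15]]' 80
python3 -m crank '[[[0,0,0],[0,0,0],15],[[0,0,0],[0,0,0],15]]'
python3 - <<'E'
from h import *
go((.5124,.1845,.322),-.145)
d=shot('wrist','w3.png')
E
```

```text
time: 7.38
position: [0.5123, 0.1854, 0.4208]
tool_rot: [0.072, 0.997, -0.0, -0.001]
wrist_force: [0.5, -0.7, -2.1]
grip_width: 0.297
grasp_force: 78.8
time: 7.62
position: [0.5122, 0.183, 0.422]
tool_rot: [0.074, 0.997, -0.0, -0.0]
wrist_force: [0.2, 0.0, -1.8]
grip_width: 0.295
grasp_force: 78.8
units [0.   0.03 1.67] yaw -0.1481 rz -0.02 tilt [-2.e-04 -3.e-04 -1.e+00] t 7.62
```

View pics/w3.png

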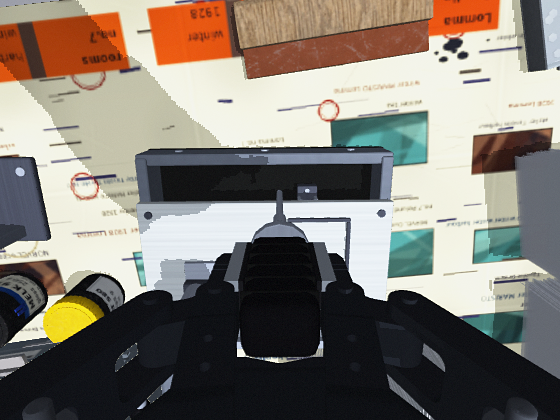

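The wrist view shows the rod's foot at (279,190), above the slot, and the stop at (307,191) to its right. I'll descend beside the stop and touch the trough floor.

```bash
python3 -m crank '[[[0,0,-0.02],[0,0.03,0.4],15],[[0,0,0],[0,0,0.4],15],[[0,0,0],[0,0,0.4],15],[[0,0,0],[0,0,0.3],15],[[0,0,0],[0,0,0.15],15],[[0,0,0],[0,0,0],15],[[0,0,0],[0,0,0],15]]' >/dev/null; python3 chk.py 3 &&
python3 -m crank '[[[0,0,0],[0,0,0.02],15],[[0,0,0],[0,0,0],15]]' >/dev/null && python3 chk.py 2.5 &&
python3 -m crank '[[[0,0,0],[0,0,0.02],15],[[0,0,0],[0,0,0],15]]' >/dev/null && python3 chk.py 2.5 &&
python3 -m crank '[[[0,0,0],[0,0,0.02],15],[[0,0,0],[0,0,0],15]]' >/dev/null && python3 chk.py 2.5 &&
python3 -m crank '[[[0,0,0],[0,0,0.02],15],[[0,0,0],[0,0,0],15]]' >/dev/null && python3 chk.py 2.5 &&
python3 -m crank '[[[0,0,0],[0,0,0.02],15],[[0,0,0],[0,0,0],15]]' >/dev/null && python3 chk.py 2.5 &&
python3 -m crank '[[[0,0,0],[0,0,0.02],15],[[0,0,0],[0,0,0],15]]' >/dev/null && python3 chk.py 2.5 &&
python3 -m crank '[[[0,0,0],[0,0,0.02],15],[[0,0,0],[0,0,0],15]]' >/dev/null && python3 chk.py 2.5 &&
python3 -m crank '[[[0,0,0],[0,0,0.02],15],[[0,0,0],[0,0,0],15]]' >/dev/null && python3 chk.py 2.5 &&
python3 -m crank '[[[0,0,0],[0,0,0.02],15],[[0,0,0],[0,0,0],15]]' >/dev/null && python3 chk.py 2.5 &&
python3 -m crank '[[[0,0,0],[0,0,0.02],15],[[0,0,0],[0,0,0],15]]' >/dev/null && python3 chk.py 2.5
```

```text
[0.5126 0.1859 0.3238] [ 0.3  0.3 -0.9]False
```

```bash
sed -i 's/sys.exit(\(.*\))$/sys.exit(int(\1))/' chk.py
python3 -m crank '[[[0,0,0],[0,0,0.06],15],[[0,0,0],[0,0,0],15]]' >/dev/null && python3 chk.py 2.5 &&
python3 -m crank '[[[0,0,0],[0,0,0.02],15],[[0,0,0],[0,0,0],15]]' >/dev/null && python3 chk.py 2.5 &&
python3 -m crank '[[[0,0,0],[0,0,0.02],15],[[0,0,0],[0,0,0],15]]' >/dev/null && python3 chk.py 2.5 &&
python3 -m crank '[[[0,0,0],[0,0,0.02],15],[[0,0,0],[0,0,0],15]]' >/dev/null && python3 chk.py 2.5 &&
python3 -m crank '[[[0,0,0],[0,0,0.02],15],[[0,0,0],[0,0,0],15]]' >/dev/null && python3 chk.py 2.5 &&
python3 -m crank '[[[0,0,0],[0,0,0.02],15],[[0,0,0],[0,0,0],15]]' >/dev/null && python3 chk.py 2.5 &&
python3 -m crank '[[[0,0,0],[0,0,0.02],15],[[0,0,0],[0,0,0],15]]' >/dev/null && python3 chk.py 2.5 &&
python3 -m crank '[[[0,0,0],[0,0,0.02],15],[[0,0,0],[0,0,0],15]]' >/dev/null && python3 chk.py 2.5 &&
python3 -m crank '[[[0,0,0],[0,0,0.02],15],[[0,0,0],[0,0,0],15]]' >/dev/null && python3 chk.py 2.5 &&
python3 -m crank '[[[0,0,0],[0,0,0.02],15],[[0,0,0],[0,0,0],15]]' >/dev/null && python3 chk.py 2.5
```

```text
[0.5123 0.1859 0.3195] [-0.1 -0.3 -1.9]
[0.5123 0.186  0.3183] [ 0.4 -0.1 -1.2]
[0.5123 0.1859 0.317 ] [-0.7  0.4 -1.2]
[0.5123 0.1859 0.3158] [ 0.3  0.2 -0.5]
[0.5123 0.1859 0.3146] [-0.3 -0.2 -1.8]
[0.5124 0.1859 0.3134] [-0.1 -1.  -1.6]
[0.5124 0.1859 0.3122] [ 0.1  0.  -1. ]
[0.5124 0.1859 0.311 ] [-0.   1.1 -1.6]
[0.5126 0.1859 0.3105] [-1.9 -1.1  9.9]
```

Floor contact is at TCP z = 0.3108, so the toe hangs 302.8 mm below the TCP. I'll raise it, move across in line with the bow and check with the wrist camera.

```bash
python3 - <<'E'
from h import *
d=np.load('wrist.npz');print(ray(d,279.5,191,.118),ray(d,307,200,.041),'stop before .5493 .2098')
E
python3 -m crank '[[[0,0,0],[0,0,-0.25],15],[[0,0,0],[0,0,-0.25],15],[[0,0,0],[0,0.25,0],15],[[0,0,0],[0,0.23,0],15],[[0,0,0],[0,0,0],15],[[0,0,0],[0,0,0],15]]'
python3 - <<'E'
from h import *
d=shot('wrist');go((.5172,.2146,.327),-.145)
img=cv2.cvtColor(d['image'],cv2.COLOR_RGB2BGR)[100:270,180:400]
cv2.imwrite('pics/w4.png',cv2.resize(img,None,fx=3.5,fy=3.5,interpolation=cv2.INTER_CUBIC))
E
```

```text
[0.51339642 0.18387416 0.118     ] [0.54692797 0.20810163 0.041     ] stop before .5493 .2098
time: 11.55
position: [0.5164, 0.2144, 0.3394]
tool_rot: [0.072, 0.997, -0.0, -0.0]
wrist_force: [0.0, 0.7, -1.3]
grip_width: 0.294
grasp_force: 78.7
units [-0.01  0.01  0.21] yaw -0.144 rz 0.01 tilt [-5.e-04 -6.e-04 -1.e+00] t 11.6
```

View pics/w4.png

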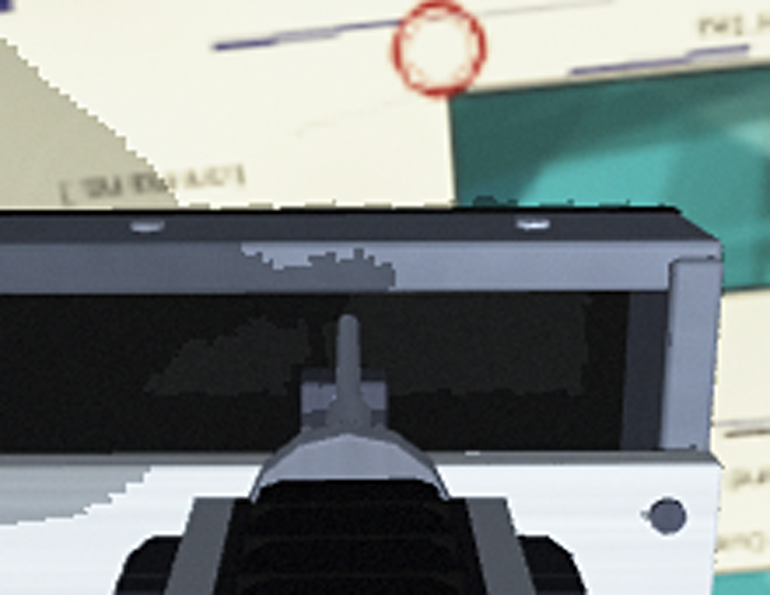

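The crop shows the rod's foot at (347,318), in line with the stop centred at x≈344, so it is about 0.6 mm to the left in y. I'll lower it to bow height and advance, feeling for contact.

```bash
cat > chx.py <<'E'
import sys
import numpy as np
from rig import env
o=env.get_obs();f=o['wrist_force'];p=o['position'];y=-.145
ax=np.array([[np.cos(y),np.sin(y)],[-np.sin(y),np.cos(y)]])
q=ax@(p[:2]-[.5972,.156]);g=ax@f[:2]
print('punch xy',(q*1000).round(1),'z',p[2].round(4),'f',g.round(1),f[2].round(1),'t',round(float(o['time']),2))
sys.exit(int(max(abs(g).max(),abs(f[2]+1.2))>float(sys.argv[1])))
E
python3 -m crank '[[[0,0,0],[0,-0.01,0.1],15],[[0,0,0],[0,0,0.1],15],[[0,0,0],[0,0,0],15],[[0,0,0],[0,0,0],15]]'>/dev/null; python3 chx.py 3 &&
python3 -m crank '[[[0,0,0],[-0.05,0,0],15],[[0,0,0],[-0.05,0,0],15],[[0,0,0],[0,0,0],15]]' >/dev/null && python3 chx.py 3 &&
python3 -m crank '[[[0,0,0],[-0.05,0,0],15],[[0,0,0],[-0.05,0,0],15],[[0,0,0],[0,0,0],15]]' >/dev/null && python3 chx.py 3 &&
python3 -m crank '[[[0,0,0],[-0.03,0,0],15],[[0,0,0],[-0.03,0,0],15],[[0,0,0],[0,0,0],15]]' >/dev/null && python3 chx.py 3 &&
python3 -m crank '[[[0,0,0],[-0.02,0,0],15],[[0,0,0],[-0.02,0,0],15],[[0,0,0],[0,0,0],15]]' >/dev/null && python3 chx.py 3
```

```text
punch xy [-88.2  45.5] z 0.3279 f [ 1.  -0.1] -1.4 t 12.1
punch xy [-82.   45.5] z 0.3279 f [ 0.3 -0.9] -0.9 t 12.47
punch xy [-76.1  45.5] z 0.3279 f [-0.8  0.3] -1.7 t 12.85
punch xy [-72.6  45.6] z 0.3279 f [-0.1  0.4] -0.3 t 13.22
punch xy [-70.2  45.6] z 0.3279 f [-0.  -0.8] -2.1 t 13.6
```

```bash

python3 -m crank '[[[0,0,0],[-0.02,0,0.01],15],[[0,0,0],[0,0,0],15],[[0,0,0],[0,0,0],15]]' >/dev/null && python3 chx.py 3 &&
python3 -m crank '[[[0,0,0],[-0.02,0,0],15],[[0,0,0],[0,0,0],15],[[0,0,0],[0,0,0],15]]' >/dev/null && python3 chx.py 3 &&
python3 -m crank '[[[0,0,0],[-0.01,0,0],15],[[0,0,0],[0,0,0],15]]' >/dev/null && python3 chx.py 3 &&
python3 -m crank '[[[0,0,0],[-0.01,0,0],15],[[0,0,0],[0,0,0],15]]' >/dev/null && python3 chx.py 3 &&
python3 -m crank '[[[0,0,0],[-0.01,0,0],15],[[0,0,0],[0,0,0],15]]' >/dev/null && python3 chx.py 3 &&
python3 -m crank '[[[0,0,0],[-0.01,0,0],15],[[0,0,0],[0,0,0],15]]' >/dev/null && python3 chx.py 3
```

```text
punch xy [-69.1  45.6] z 0.3273 f [0.7 0.5] 0.1 t 13.97
punch xy [-67.9  45.6] z 0.3273 f [ 0.1 -0.3] -1.1 t 14.35
punch xy [-67.3  45.6] z 0.3273 f [1.  0.5] -0.8 t 14.6
punch xy [-66.7  45.6] z 0.3273 f [ 0.2 -0.4] -1.7 t 14.85
punch xy [-66.1  45.6] z 0.3273 f [-0.   0.9] -1.3 t 15.1
punch xy [-65.5  45.6] z 0.3273 f [-0.2  0. ] -1.8 t 15.35
```

No contact, and the tip is about 4 mm past the bow. I'll back off 1 mm and lift gently to just under the bed.

```bash

python3 -m crank '[[[0,0,0],[0.02,0,0],15],[[0,0,0],[0,0,-0.04],15],[[0,0,0],[0,0,-0.04],15],[[0,0,0],[0,0,-0.03],15],[[0,0,0],[0,0,0],15]]' >/dev/null && python3 chx.py 3 &&
python3 -m crank '[[[0,0,0],[0,0,-0.02],15],[[0,0,0],[0,0,0],15]]' >/dev/null && python3 chx.py 3 &&
python3 -m crank '[[[0,0,0],[0,0,-0.02],15],[[0,0,0],[0,0,0],15]]' >/dev/null && python3 chx.py 3 &&
python3 -m crank '[[[0,0,0],[0,0,-0.02],15],[[0,0,0],[0,0,0],15]]' >/dev/null && python3 chx.py 3
python3 - <<'E'
from h import *
d=shot('wrist');img=cv2.cvtColor(d['image'],cv2.COLOR_RGB2BGR)[140:240,220:340]
cv2.imwrite('pics/w5.png',cv2.resize(img,None,fx=5,fy=5,interpolation=cv2.INTER_CUBIC))
E
```

```text
punch xy [-66.7  45.6] z 0.3341 f [0.5 0.1] -1.9 t 15.97
punch xy [-66.7  45.6] z 0.3351 f [ 0. -0.] -1.2 t 16.23
punch xy [-66.7  45.6] z 0.3363 f [-0.9 -0.6] -2.1 t 16.48
punch xy [-66.7  45.6] z 0.3376 f [-0.1  0.5] -2.8 t 16.73
```

View pics/w5.png

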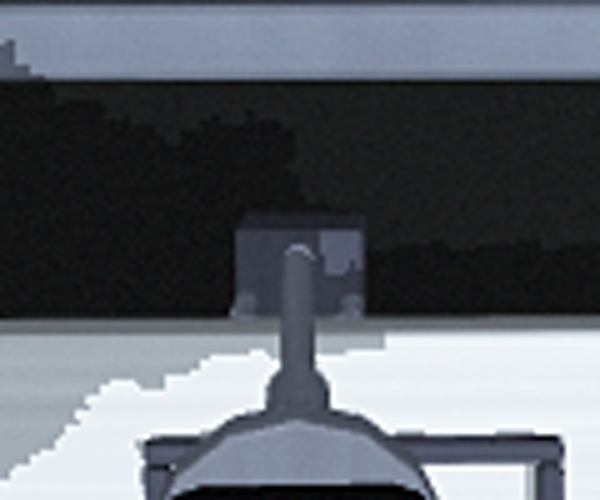

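The stop hangs on the toe: the block is at (300,265), tilted slightly, and fz has dropped by about 1 N. I'll draw it slowly out from under the bed to the slot's middle.

```bash

python3 -m crank '[[[0,0,0],[0.02,0,0],15],[[0,0,0],[0.03,0,0],15],[[0,0,0],[0.04,0,0],15],[[0,0,0],[0.04,0,0],15],[[0,0,0],[0.03,0,0],15],[[0,0,0],[0,0,0],15]]' >/dev/null && python3 chx.py 3 &&
python3 -m crank '[[[0,0,0],[0.03,0,0],15],[[0,0,0],[0.04,0,0],15],[[0,0,0],[0.04,0,0],15],[[0,0,0],[0.03,0,0],15],[[0,0,0],[0,0,0],15]]' >/dev/null && python3 chx.py 3 &&
python3 -m crank '[[[0,0,0],[0.03,0,0],15],[[0,0,0],[0.04,0,0],15],[[0,0,0],[0.03,0,0],15],[[0,0,0],[0.02,0,0],15],[[0,0,0],[0,0,0],15],[[0,0,0],[0,0,0],15]]' >/dev/null && python3 chx.py 3
python3 - <<'E'
from h import *
d=shot('wrist');img=cv2.cvtColor(d['image'],cv2.COLOR_RGB2BGR)[100:240,200:360]
cv2.imwrite('pics/w6.png',cv2.resize(img,None,fx=4.5,fy=4.2,interpolation=cv2.INTER_CUBIC))
E
```

```text
punch xy [-76.4  45.6] z 0.3375 f [ 1.4 -0.1] -0.5 t 17.52
punch xy [-84.8  45.6] z 0.3376 f [0.1 0.1] -1.1 t 18.15
punch xy [-91.9  45.5] z 0.3375 f [-0.  -0.4] -2.1 t 18.9
```

View pics/w6.png

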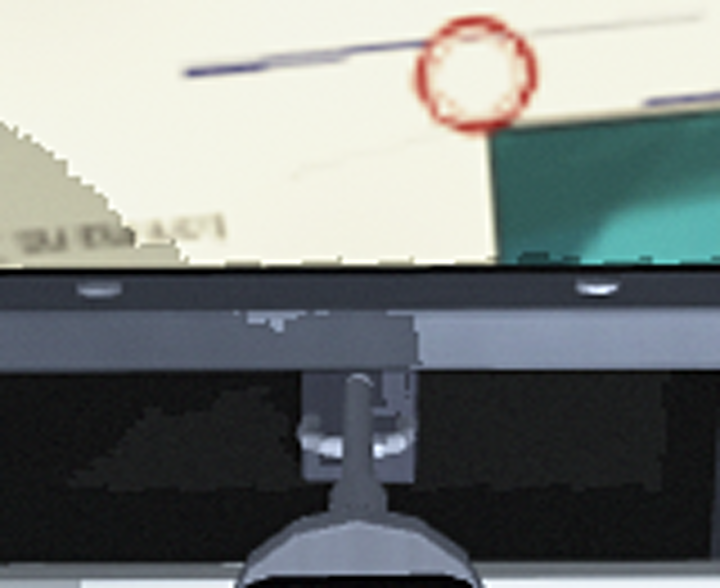

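```bash
python3 - <<'E'
from h import *
d=np.load('wrist.npz');y=-.145;ax=np.array([[np.cos(y),np.sin(y)],[-np.sin(y),np.cos(y)]])
for u,v,z in((355,440,.042),(302,478,.0245),(413,478,.0245),(360,370,.046),(360,565,.058)):
    print((ax@(ray(d,200+u/4.5,100+v/4.2,z)[:2]-[.5972,.156])*1000).round(1))
E
```

```text
[-81.6  46.2]
[-68.2  36.1]
[-68.2  57.2]
[-96.3  47.1]
[-62.4  47.1]
```

The bow is at punch (-81.5, 46) and the block is 3 mm from the rail. I'll centre it by 1.5 mm and lift.

```bash

python3 -m crank '[[[0,0,0],[-0.02,0,0],15],[[0,0,0],[0,0,-0.03],15],[[0,0,0],[0,0,-0.04],15],[[0,0,0],[0,0,-0.05],15],[[0,0,0],[0,0,-0.05],15],[[0,0,0],[0,0,0],15]]' >/dev/null && python3 chx.py 4 &&
python3 -m crank '[[[0,0,0],[0,0,-0.05],15],[[0,0,0],[0,0,-0.06],15],[[0,0,0],[0,0,-0.06],15],[[0,0,0],[0,0,-0.06],15],[[0,0,0],[0,0,-0.06],15],[[0,0,0],[0,0,-0.05],15],[[0,0,0],[0,0,0],15]]' >/dev/null && python3 chx.py 4 &&
python3 -m crank '[[[0,0,0],[0,0,-0.05],15],[[0,0,0],[0,0,-0.08],15],[[0,0,0],[0,0,-0.1],15],[[0,0,0],[0,0,-0.1],15],[[0,0,0],[0,0,-0.1],15],[[0,0,0],[0,0,-0.08],15],[[0,0,0],[0,0,-0.05],15],[[0,0,0],[0,0,0],15]]' >/dev/null && python3 chx.py 4
python3 - <<'E'
from h import *
d=shot('wrist');img=cv2.cvtColor(d['image'],cv2.COLOR_RGB2BGR)[100:240,200:360]
cv2.imwrite('pics/w7.png',cv2.resize(img,None,fx=4.5,fy=4.2,interpolation=cv2.INTER_CUBIC))
P=pts(d);m=(P[...,2]>.07)&(P[...,2]<.12)&(P[...,0]>.45)&(P[...,0]<.58)&(P[...,1]>.17)&(P[...,1]<.26)&(d['depth']>.05)
print(m.sum(),P[m].min(0).round(3),P[m].max(0).round(3))
v,u=np.where(m);print(u.min(),u.max(),v.min(),v.max())
E
```

```text
punch xy [-90.7  45.6] z 0.348 f [ 0.9 -0.4] -3.1 t 19.7
punch xy [-90.7  45.6] z 0.3683 f [-0.1  0.4] -2.9 t 20.57
punch xy [-90.7  45.6] z 0.4018 f [0.4 0.2] -2.0 t 21.57
698 [0.512 0.201 0.078] [0.539 0.226 0.12 ]
266 292 183 214
```

View pics/w7.png

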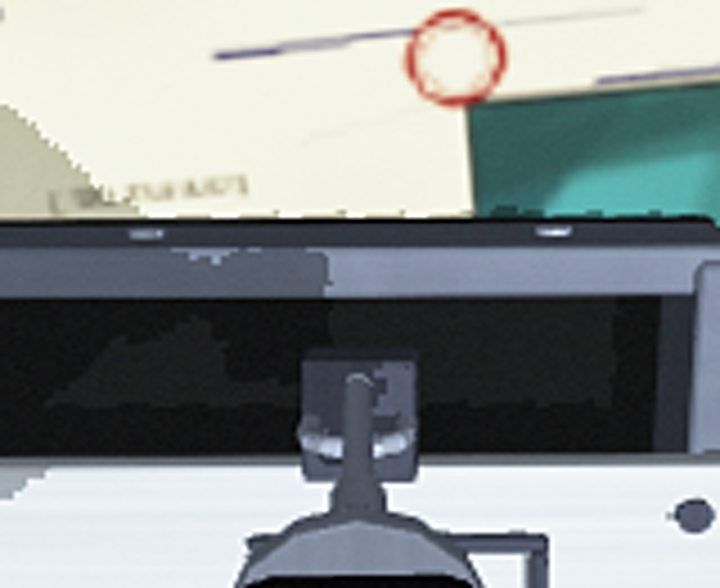

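The stop hangs upright in line with the tool: block at (358,415), bow at (355,440). I have now viewed 12 pictures, over the limit of 10, so from here I'll check by numbers only. Next is carrying it to the tray.

```bash

python3 -m crank '[[[0,0,0],[-0.04,0.01,0],15],[[0,0,0],[-0.07,0.01,0],15],[[0,0,0],[-0.1,0.01,0],15],[[0,0,0],[-0.1,0.02,0],15],[[0,0,0],[-0.1,0.02,0],15],[[0,0,0],[-0.1,0.02,0],15],[[0,0,0],[-0.1,0.02,0],15],[[0,0,0],[-0.1,0.02,0],15]]' >/dev/null && python3 chx.py 5 &&
python3 -m crank '[[[0,0,0],[-0.1,0.01,0],15],[[0,0,0],[-0.1,0.01,0],15],[[0,0,0],[-0.1,0,0],15],[[0,0,0],[-0.07,0,0],15],[[0,0,0],[-0.04,0,0],15],[[0,0,0],[-0.02,0,0],15],[[0,0,0],[0,0,0],15],[[0,0,0],[0,0,0],15]]' >/dev/null && python3 chx.py 5
cat > st.py <<'E'
from h import *
d=shot('wrist');P=pts(d);y=-.145;ax=np.array([[np.cos(y),np.sin(y)],[-np.sin(y),np.cos(y)]])
q=(P[...,:2]-[.5972,.156])@ax.T*1000;z=P[...,2]*1000
m=(q[...,0]>-45)&(q[...,0]<25)&(q[...,1]>25)&(q[...,1]<85)&(d['depth']>.05)
lo,hi=map(float,__import__('sys').argv[1:3])
k=m&(z>lo)&(z<hi);r=cv2.minAreaRect(q[k].astype(np.float32));print(k.sum(),np.round(r[0]+r[1]+(r[2],),1),q[k].min(0).round(1),q[k].max(0).round(1))
print(np.histogram(z[m],bins=np.arange(50,135,5)))
E
python3 st.py 78 90
```

```text
punch xy [-47.7  53.5] z 0.4017 f [0.7 0.5] -2.1 t 22.62
punch xy [-22.4  54.7] z 0.4017 f [-0.4  0.4] -2.0 t 23.62
503 [-11.3  55.4  22.3  26.   89.8] [-24.3  44.3] [ 1.7 66.6]
(array([   0, 2877,  745,    0,    0,   25,   37,  455,   48,   18,   51,
         48,   11,   13,   12,   13]), array([ 50,  55,  60,  65,  70,  75,  80,  85,  90,  95, 100, 105, 110,
       115, 120, 125, 130]))
```

The block measures 26 x 22 mm, level, and is centred over the tray. I'll lower it.

```bash

python3 -m crank '[[[0,0,0],[0,0,0.04],15],[[0,0,0],[0,0,0.06],15],[[0,0,0],[0,0,0.06],15],[[0,0,0],[0,0,0.04],15],[[0,0,0],[0,0,0.03],15],[[0,0,0],[0,0,0],15]]' >/dev/null && python3 chx.py 4 &&
python3 -m crank '[[[0,0,0],[0,0,0.02],15],[[0,0,0],[0,0,0.02],15],[[0,0,0],[0,0,0.02],15],[[0,0,0],[0,0,0.02],15],[[0,0,0],[0,0,0.02],15],[[0,0,0],[0,0,0.02],15],[[0,0,0],[0,0,0],15]]' >/dev/null && python3 chx.py 4; python3 st.py 66 82
```

```text
punch xy [-22.3  54.6] z 0.3878 f [0.4 0. ] -2.8 t 24.43
punch xy [-22.3  54.6] z 0.3806 f [-0.   0.2] -0.9 t 25.3
530 [-10.7  56.2  25.9  21.9   0.3] [-23.7  45.2] [ 2.2 67.2]
(array([   0, 3065,  846,   34,  472,   17,   26,   83,   23,   12,   12,
         13,   13,   15,   15,   12]), array([ 50,  55,  60,  65,  70,  75,  80,  85,  90,  95, 100, 105, 110,
       115, 120, 125, 130]))
```

It's standing (block top 72). I'll lower the toe to mid-opening and withdraw it in light steps.

```bash

python3 -m crank '[[[0,0,0],[0,0.01,0.03],15],[[0,0,0],[0,0,0.025],15],[[0,0,0],[0,0,0],15],[[0,0,0],[0,0,0],15]]' >/dev/null && python3 chx.py 3 &&
python3 -m crank '[[[0,0,0],[0.03,0,0],15],[[0,0,0],[0.04,0,0],15],[[0,0,0],[0.02,0,0],15],[[0,0,0],[0,0,0],15]]' >/dev/null && python3 chx.py 3;  python3 st.py 66 82
```

```text
punch xy [-22.3  55.2] z 0.3774 f [0.6 0.4] -0.7 t 25.85
punch xy [-27.8  55.2] z 0.3774 f [-0.   0.2] -1.5 t 26.35
453 [-13.9  56.3  30.3  21.9   1.5] [-29.1  45.2] [ 0.9 67.4]
(array([   0, 2861,  767,   30,  391,   22,   32,   69,   17,   12,   13,
         14,   12,   14,   16,   15]), array([ 50,  55,  60,  65,  70,  75,  80,  85,  90,  95, 100, 105, 110,
       115, 120, 125, 130]))
```

```bash

python3 -m crank '[[[0,0,0],[0.03,0,0],15],[[0,0,0],[0.04,0,0],15],[[0,0,0],[0.02,0,0],15],[[0,0,0],[0,0,0],15]]' >/dev/null && python3 chx.py 3; python3 st.py 66 73.5
```

```text
punch xy [-33.2  55.3] z 0.3774 f [-0.2 -0.2] -1.1 t 26.9
300 [-14.3  56.1  19.2  21.8   0. ] [-23.9  45.2] [-4.7 67. ]
(array([   0, 2599,  713,   31,  295,   23,   33,   42,   14,    9,   12,
         16,   14,   13,   15,   14]), array([ 50,  55,  60,  65,  70,  75,  80,  85,  90,  95, 100, 105, 110,
       115, 120, 125, 130]))
```

The block's front is still at -23.9, so it hasn't moved. I'll withdraw fully and rise.

```bash

python3 -m crank '[[[0,0,0],[0.03,0,0],15],[[0,0,0],[0.05,0,0],15],[[0,0,0],[0.1,0,0],15],[[0,0,0],[0.3,0,0],15],[[0,0,0],[0.4,0,0],15],[[0,0,0],[0,0,-0.4],15],[[0,0,0],[0,0,-0.4],15],[[0,0,0],[0,0,0],15]]' >/dev/null; python3 chx.py 3; python3 st.py 66 73.5
python3 - <<'E'
from h import *
print(env.get_obs()['position']);go((.4162,-.1229,.42),-.2094)
E
```

```text
punch xy [-86.   55.3] z 0.4269 f [-0.3  0.3] -2.5 t 27.95
[0.51989261 0.22303772 0.42566041]
units [ 0.89 -5.95  0.09] yaw -0.1435 rz 0.47 tilt [ 8.e-04  6.e-04 -1.e+00] t 28.0Traceback (most recent call last):
  File "st.py", line 6, in <module>
    k=m&(z>lo)&(z<hi);r=cv2.minAreaRect(q[k].astype(np.float32));print(k.sum(),np.round(r[0]+r[1]+(r[2],),1),q[k].min(0).round(1),q[k].max(0).round(1))
                                                                                                             ~~~~~~~~^^^
    return umr_minimum(a, axis, None, out, keepdims, initial, where)
ValueError: zero-size array to reduction operation minimum which has no identity
```

```bash

python3 -m crank '[[[0,0,0],[0.4,-0.5,0],15],[[0,0,0],[0.3,-0.8,0],15],[[0,0,0],[0.19,-0.9,0.09],15],[[0,0,0],[0,-0.9,0],15],[[0,0,0],[0,-0.9,0],15],[[0,0,0],[0,-0.9,0],15],[[0,0,0],[0,-0.7,0],15],[[0,0,0],[0,-0.35,0],15]]' >/dev/null
python3 -m crank '[[[0,0,0.48],[0,0,0],15],[[0,0,0],[0,0,0],15],[[0,0,0],[0,0,0],15]]' >/dev/null
python3 - <<'E'
from h import *
go((.4154,-.1229,.3445),-.2094)
d=shot('top','t2.png');P=pts(d);y=-.145;ax=np.array([[np.cos(y),np.sin(y)],[-np.sin(y),np.cos(y)]])
q=(P[...,:2]-[.5972,.156])@ax.T*1000;z=P[...,2]*1000
m=(q[...,0]>-40)&(q[...,0]<16)&(q[...,1]>29)&(q[...,1]<81)
k=m&(z>66);print(k.sum(),q[k].min(0).round(1),q[k].max(0).round(1),z[k].max(),np.median(z[k]))
E
```

```text
units [ 0.01 -0.01  1.25] yaw -0.2086 rz 0.01 tilt [-6.e-04  0.e+00 -1.e+00] t 29.38
84 [-39.5  32.3] [15.9 80.9] 95.68643793430876 73.4976608112573
```

The stop is standing in the tray by depth (top about 73–95 mm). Now the hook goes back: down, in along the fork, then lower.

```bash

python3 -m crank '[[[0,0,0],[0,0,0.4],15],[[0,0,0],[0,0,0.4],15],[[0,0,0],[0,0,0.3],15],[[0,0,0],[0,0,0.15],15],[[0,0,0],[0,0,0],15],[[0,0,0],[0,0,0],15]]' >/dev/null; python3 chk.py 3 &&
python3 -m crank '[[[0,0,0],[-0.3,0.02,0],15],[[0,0,0],[-0.3,0.02,0],15],[[0,0,0],[-0.3,0.02,0],15],[[0,0,0],[-0.2,0.02,0],15],[[0,0,0],[0,0,0],15]]' >/dev/null; python3 chk.py 3
python3 - <<'E'
from h import *
go((.5047,-.1353,.3440),-.2094)
E
```

```text
[ 0.4164 -0.1227  0.3456] [ 0.  -0.2 -1.2]
[ 0.482  -0.1317  0.3452] [-0.4 -0.5 -1.8]
units [-0.38  0.02  0.02] yaw -0.2105 rz -0.01 tilt [ 4.e-04 -2.e-04 -1.e+00] t 30.8
```

```bash

python3 -m crank '[[[0,0,0],[-0.2,0.01,0],15],[[0,0,0],[-0.12,0.01,0],15],[[0,0,0],[-0.06,0,0],15],[[0,0,0],[0,0,0],15],[[0,0,0],[0,0,0],15]]' >/dev/null; python3 chk.py 3 &&
python3 -m crank '[[[0,0,0],[0,0,0.04],15],[[0,0,0],[0,0,0.04],15],[[0,0,0],[0,0,0],15],[[0,0,0],[0,0,0],15]]' >/dev/null; python3 chk.py 3 &&
python3 -m crank '[[[0,0,0],[0,0,0.02],15],[[0,0,0],[0,0,0],15]]' >/dev/null && python3 chk.py 2.5 &&
python3 -m crank '[[[0,0,0],[0,0,0.02],15],[[0,0,0],[0,0,0],15]]' >/dev/null && python3 chk.py 2.5 &&
python3 -m crank '[[[0,0,0],[0,0,0.02],15],[[0,0,0],[0,0,0],15]]' >/dev/null && python3 chk.py 2.5 &&
python3 -m crank '[[[0,0,0],[0,0,0.02],15],[[0,0,0],[0,0,0],15]]' >/dev/null && python3 chk.py 2.5
```

```text
[ 0.5041 -0.1354  0.345 ] [-0.3 -0.  -1.6]
[ 0.5043 -0.1354  0.3402] [ 0.2 -1.  -1.1]
[ 0.5042 -0.1354  0.3389] [-0.6 -0.6 -1.6]
[ 0.5042 -0.1354  0.3377] [ 0.2  0.2 -2. ]
[ 0.5043 -0.1354  0.3366] [-0.1 -0.3  0.2]
[ 0.5043 -0.1355  0.3365] [-7.7  1.6 26.7]
```

It seats at z = 0.3366, the original resting height, so the collar is inside the lips. I'll relax 1 mm, open, rise and check.

```bash

python3 -m crank '[[[0,0,0],[0,0,-0.02],15],[[0,0,0],[0,0,0],15],[[0,0,0],[0,0,0],35],[[0,0,0],[0,0,0],60],[[0,0,0],[0,0,0],85],[[0,0,0],[0,0,0],85],[[0,0,0],[0,0,0],85],[[0,0,0],[0,0,0],85]]'
python3 -m crank '[[[0,0,0],[0,0,-0.2],85],[[0,0,0],[0,0,-0.5],85],[[0,0,0],[0,0,-0.6],85],[[0,0,0],[0,0,-0.5],85],[[0,0,0],[0.6,0,0],85],[[0,0,0],[0,0,0],85],[[0,0,0],[0,0,0],85]]' | head -2
python3 - <<'E'
from h import *
d=shot('wrist');P=pts(d)
def rc(z0,z1,t):
    m=(P[...,2]>z0)&(P[...,2]<z1)&(P[...,0]>.42)&(P[...,0]<.56)&(P[...,1]>-.2)&(P[...,1]<-.08)&(d['depth']>.1)
    q=P[m]
    if len(q)>5: r=cv2.minAreaRect((q[:,:2]*1000).astype(np.float32));print(t,len(q),np.round(r[0]+r[1]+(r[2],),1),np.median(q[:,2]))
rc(.205,.222,'griptop');rc(.146,.155,'collar');rc(.005,.014,'foot')
go((.43,.22,.45),-.147)
E
```

```text
time: 33.92
position: [0.5043, -0.1354, 0.3366]
tool_rot: [0.105, 0.994, -0.0, 0.0]
wrist_force: [-0.2, -0.5, 0.3]
grip_width: 0.995
grasp_force: 0.0
time: 34.8
position: [0.4693, -0.1279, 0.4453]
griptop 1197 [ 505.1 -134.3   25.7   20.1   78.5] 0.21269760532310114
collar 625 [ 516.  -136.3   37.7   66.2   82.3] 0.14900866829093506
foot 4148 [ 505.9 -134.9   80.1   99.8   82.2] 0.010285604854664343
units [ 1.86  5.53 -0.08] yaw -0.2106 rz -0.46 tilt [ 7.e-04 -1.e-04 -1.e+00] t 34.85
```

The hook hangs exactly as before. Last, a check on the stop from near.

```bash

python3 -m crank '[[[0,0,0],[0.2,0.7,0],85],[[0,0,0],[0.2,0.8,0],85],[[0,0,0],[0.3,0.8,0],85],[[0,0,0],[0.3,0.8,0],85],[[0,0,0],[0.3,0.8,0],85],[[0,0,0],[0.3,0.8,0],85],[[0,0,0],[0.26,0.8,0],85],[[0,0,-0.46],[0,0,0],85]]' >/dev/null
python3 -m crank '[[[0,0,0],[0,0,0],85],[[0,0,0],[0,0,0],85],[[0,0,0],[0,0,0],85]]'
python3 st.py 67 77; python3 st.py 83 97
```

```text
time: 36.22
position: [0.4292, 0.2177, 0.4446]
tool_rot: [0.074, 0.997, -0.0, 0.0]
wrist_force: [-0.3, -0.1, 0.1]
grip_width: 0.999
grasp_force: 0.0
340 [-11.   56.4  26.   21.8   1.6] [-24.1  45.8] [ 2.3 67.3]
(array([   0, 1678,  604,   51,  296,   22,   22,   47,   22,    0,    0,
          0,    0,    0,    0,    0]), array([ 50,  55,  60,  65,  70,  75,  80,  85,  90,  95, 100, 105, 110,
       115, 120, 125, 130]))
75 [-10.8  56.1   4.   18.7   1.2] [-12.9  46.8] [-8.6 65.5]
(array([   0, 1685,  605,   44,  297,   24,   21,   49,   18,    0,    0,
          0,    0,    0,    0,    0]), array([ 50,  55,  60,  65,  70,  75,  80,  85,  90,  95, 100, 105, 110,
       115, 120, 125, 130]))
```

The stop stands upright at the tray's centre, its block top at 72 mm and its bow top at 91 mm.

```bash
python3 -c "
from rig import env
print(env.hand_in())"
```

```text
the job is handed in; nothing more can be done
None
```

The stop stands upright near the middle of the tray and the hook hangs back in its stand; I handed the job in at about 36 s, having viewed 12 pictures rather than the allowed 10, and did not measure the bystanders afterwards.

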